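# Push the tipped-out bins of a small-parts module shut

## Task

Someone has been picking spares and left several of the blue tip-out bins in the grey parts module hanging open. Push each open bin fully shut with the fingertips, gently and without slamming it, so that all six fronts end up flush. Grasp and lift nothing, do not pull any bin open, and leave the loose things standing in front of the module where they are.

Things in the scene. Friction and masses are not known exactly. Their poses are not given: they have to be found in the camera images.
- module: Grey housing of the tip-out bin module, fixed to the shelf: 600 mm wide (its y), 91 deep (its x), 113 high. Origin: centre of its underside, on the work surface. -x looks out of the front, roughly towards the robot; front plane at x = -45.5 mm. Six bays 98 mm apart (y = -245, -147, -49, 49, 147, 245 mm) hold one blue bin each; which bin is in which bay varies.
- bin_a (a joint): Tip angle (rad) of blue bin A (small brass padlocks inside): 0 = shut, flush, at a hard stop; grows as its top tips out of the module's front (-x), up to a stop at 0.75. Hinge along module y, at module x = -41.5 mm, 14 mm above the work surface. Stiff: the bin stays where it is left; 1 to 5 N on the lip pushes it shut.
- bin_a_lip (a point): Middle of the front edge of bin A's finger lip: a ledge 60 mm wide, 4 mm thick, 12 mm out from the blue front panel (94 wide, 99 high, 4 mm thick), near its top. Bin shut: 16 mm in front of (module -x) and 86 mm above the hinge, so 100 mm above the work surface; at 0.7 rad 70 mm above it. It is what sticks out furthest.
- bin_b (a joint): Tip angle (rad) of blue bin B (dark discs with copper hubs inside): 0 = shut, flush, at a hard stop; grows as its top tips out of the module's front (-x), up to a stop at 0.75. Hinge along module y, at module x = -41.5 mm, 14 mm above the work surface. Stiff: the bin stays where it is left; 1 to 5 N on the lip pushes it shut.
- bin_b_lip (a point): Middle of the front edge of bin B's finger lip: a ledge 60 mm wide, 4 mm thick, 12 mm out from the blue front panel (94 wide, 99 high, 4 mm thick), near its top. Bin shut: 16 mm in front of (module -x) and 86 mm above the hinge, so 100 mm above the work surface; at 0.7 rad 70 mm above it. It is what sticks out furthest.
- bin_c (a joint): Tip angle (rad) of blue bin C (steel bolts inside): 0 = shut, flush, at a hard stop; grows as its top tips out of the module's front (-x), up to a stop at 0.75. Hinge along module y, at module x = -41.5 mm, 14 mm above the work surface. Stiff: the bin stays where it is left; 1 to 5 N on the lip pushes it shut.
- bin_c_lip (a point): Middle of the front edge of bin C's finger lip: a ledge 60 mm wide, 4 mm thick, 12 mm out from the blue front panel (94 wide, 99 high, 4 mm thick), near its top. Bin shut: 16 mm in front of (module -x) and 86 mm above the hinge, so 100 mm above the work surface; at 0.7 rad 70 mm above it. It is what sticks out furthest.
- bin_d (a joint): Tip angle (rad) of blue bin D (red plastic caps inside): 0 = shut, flush, at a hard stop; grows as its top tips out of the module's front (-x), up to a stop at 0.75. Hinge along module y, at module x = -41.5 mm, 14 mm above the work surface. Stiff: the bin stays where it is left; 1 to 5 N on the lip pushes it shut.
- bin_d_lip (a point): Middle of the front edge of bin D's finger lip: a ledge 60 mm wide, 4 mm thick, 12 mm out from the blue front panel (94 wide, 99 high, 4 mm thick), near its top. Bin shut: 16 mm in front of (module -x) and 86 mm above the hinge, so 100 mm above the work surface; at 0.7 rad 70 mm above it. It is what sticks out furthest.
- bin_e (a joint): Tip angle (rad) of blue bin E (black rubber feet inside): 0 = shut, flush, at a hard stop; grows as its top tips out of the module's front (-x), up to a stop at 0.75. Hinge along module y, at module x = -41.5 mm, 14 mm above the work surface. Stiff: the bin stays where it is left; 1 to 5 N on the lip pushes it shut.
- bin_e_lip (a point): Middle of the front edge of bin E's finger lip: a ledge 60 mm wide, 4 mm thick, 12 mm out from the blue front panel (94 wide, 99 high, 4 mm thick), near its top. Bin shut: 16 mm in front of (module -x) and 86 mm above the hinge, so 100 mm above the work surface; at 0.7 rad 70 mm above it. It is what sticks out furthest.
- bin_f (a joint): Tip angle (rad) of blue bin F (yellow plastic wedges inside): 0 = shut, flush, at a hard stop; grows as its top tips out of the module's front (-x), up to a stop at 0.75. Hinge along module y, at module x = -41.5 mm, 14 mm above the work surface. Stiff: the bin stays where it is left; 1 to 5 N on the lip pushes it shut.
- bin_f_lip (a point): Middle of the front edge of bin F's finger lip: a ledge 60 mm wide, 4 mm thick, 12 mm out from the blue front panel (94 wide, 99 high, 4 mm thick), near its top. Bin shut: 16 mm in front of (module -x) and 86 mm above the hinge, so 100 mm above the work surface; at 0.7 rad 70 mm above it. It is what sticks out furthest.
- side_handle: Loose black rubber side handle of a grinder, 42 mm across, standing upright on its flange, 120 mm high with its steel stud on top, 120 g. Origin: centre of its underside. It stands in front of the bins; not to be disturbed.
- padlock: Loose red padlock standing upright, 24 x 46 x 72 mm with its steel shackle up, 220 g. Origin: centre of its underside. It stands in front of the bins; not to be disturbed.
- cup_brush: Loose brass wire cup brush, bristles down, 73 mm across, 48 mm high, 250 g. Origin: centre of its underside. It stands in front of the bins; not to be disturbed.

How it is judged:
At the end, for the whole second after the job is handed in: All six bins are shut (tip angle under 0.035 rad, that is the lip within 3 mm of home), and the side handle, padlock and cup brush stand upright (within 0.2 rad) within 15 mm of where they stood (value of joint each of bin_a, bin_b, bin_c, bin_d, bin_e, bin_f below 0.035 rad and distance of each of side_handle, padlock, cup_brush from where it was at the start of the episode below 0.015 m and angle between each of side_handle, padlock, cup_brush's own z axis and vertical below 0.2 rad); the robot touches nothing.
It fails at once if a bin was slammed (lip faster than about 0.35 m/s) (velocity of joint any of bin_a, bin_b, bin_c, bin_d, bin_e, bin_f below -4 rad/s).
It fails at once if a bin that was shut was tipped open (value of joint any of bin_d, bin_e, bin_f above 0.1 rad).
It fails at once if an open bin was pulled further open (value of joint bin_a above 0.72 rad or value of joint bin_b above 0.68 rad or value of joint bin_c above 0.52 rad).
It fails at once if the side handle, padlock or cup brush was shoved, lifted or carried off (more than 15 mm) (distance of any of side_handle, padlock, cup_brush from where it was at the start of the episode above 0.015 m).
It fails at once if the fingers pressed or pinched something harder than 45 N (contact force between the fingers and anything else above 45 N).
It also fails if it takes over 48 s, if anything falls off the work surface, if the arm or the gripper's body presses on something with over 40 N, if the wrist force passes 120 N, or if a joint passes its speed limit or range.

## Robot

A 7-joint arm with a two-finger parallel gripper is mounted at the origin on the work surface. World frame = base frame: x ahead of the robot, y to its left, z up, the work surface at z = 0. Lengths are in m, angles in rad, forces in N, time in s.
With the tool pointing down it reaches from about 0.425 to 0.925 m from the base axis. Payload 6.8 kg.
Tool frame: the origin (TCP) lies where the fingers leave the gripper's body, on its centre line; the fingertips stand 80 mm ahead of it and the grasp point (between the pads) lies 61 mm ahead of it; z points along the fingers, y is the line along which they close (so a half turn about z gives the same grasp; the last joint's range is limited). The gripper opens to 88 mm and grips with 3 to 60 N. Pads are 20 mm wide; open, the fingers measure 115 mm over their backs; the gripper's body (75 mm by 178 mm) begins 61 mm behind the grasp point.
Start: joints at [-1.38, 0.477, 0.022, 1.555, -0.011, 1.109, -0.083], TCP at [0.199, 0.645, 0.303] pointing down, gripper open.
Joint ranges: [-2.96, 2.96], [-0.34, 2.1], [-1.41, 1.46], [0.24, 2.44], [-1.37, 4.51], [0.17, 1.92], [-2.96, 2.96]. Speed limits (rad/s): [2.39, 2.39, 3.14, 3.14, 3.14, 3.14, 3.14].

## Interface

Orientations are given as a rotation vector (axis times angle).
In Python, from cell import manip, cams, ticket gives the robot as it stands.
- The arm moves only by the shell command python3 -m pendant 'ROWS'. ROWS is JSON, a list of rows, each an object with "dp": the shift along the tool's x, y, z in mm, a list of three; "twist": the turn, a rotation vector about the tool's x, y, z in degrees, a list of three; "jaw": the finger opening in mm, from 0 to 87.8. A call has 1 to 20 rows; each row is the pose to reach, as a shift and turn from the pose commanded when the call began, along the tool's axes at that moment; what a row does not reach only later rows make up. A row lasts 1/10 s, in which the tool goes at most 50 mm and 8.59 degrees, less where a joint would pass 70% of its speed; a pose out of reach is approached as far as the arm can. A call with a gripper value outside its range is refused whole. The fingers move at their own pace and stop on an object; the grip force is fixed at half the most. Time passes only in rows, so rows that repeat a pose let the fingers close. It gives the time, the measured TCP pose, the force, the opening and the grip force at its end, in the units of the state.
- manip.read_state(): the state, without advancing time (a new reading comes with each control period).
- cams.grab_frame(name): name is "side" or "top" or "wrist"; returns the picture (400x640x3 uint8, red, green, blue); there is no depth.
- cams.camera_params(name): a dict with "fovy" (degrees; the focal length in pixels is half the picture's height over the tangent of half this angle, whatever the lens; pixels are square), "cx", "cy" (the principal point, pixels), "origin" and "attitude" of the camera in the world; the wrist camera has in their place "hand_eye" (4x4, takes a point from camera to tool coordinates, whose origin is the TCP and whose axes are the flange's). Camera axes: x right, y up, looking along -z (the intrinsics and any distortion apply to the point x, -y, -z); pixel columns grow to the right and rows downward; lengths in m; the calibration is good to about 2 mm. A picture is of the moment at which its call begins: read the wrist's pose just before it. camera_params takes no time and is no camera call.
- ticket.job_done(): hands the job in; it is judged then, once.
The state is a dict: "time_s": time; "joint_pos": joint angles; "qd": joint speeds; "joint_efforts": joint torques, N m; "position": TCP position; "orientation": TCP orientation; "ft_force": force on the tool from outside, world axes, zero at the start; "ft_torque": the same for the moment, N m; "grip_width": finger opening in m; "finger_force": force on a finger pad.
Only numpy, scipy, OpenCV 4.12 (cv2) and the standard library are available. Lean on these libraries where they do the work, as an engineer would, in place of code of your own. Each camera call takes 0.05 s, during which the arm holds its last target. There are 200 camera calls.

## Working session

There is one attempt and no reset: what is moved stays moved. The work goes in short steps, Python scripts to look and compute and a shell command to move; the robot and the scene stay as the last step left them, time stands still between calls to the robot, and variables do not carry over. Pictures are saved under pics/ and viewed, at most 10 in all, crops included, and the job is handed in when it is done.

```bash
mkdir -p pics; python3 - <<'E'
from cell import manip,cams
import cv2
s=manip.read_state();print({k:s[k] for k in('time_s','position','orientation','grip_width','ft_force')})
for n in('side','top','wrist'):
    p=cams.camera_params(n);print(n,p)
    cv2.imwrite(f'pics/{n}0.png',cams.grab_frame(n)[:,:,::-1])
E
```

```text
{'time_s': 0.0, 'position': array([0.19858294, 0.64464177, 0.30167816]), 'orientation': array([-4.67551292e-01, -3.10648102e+00,  2.91932044e-03]), 'grip_width': 0.08796604687121357, 'ft_force': array([ 0.38774129,  0.05740671, -0.27339821])}
side {'fovy': 50.84847714085386, 'cx': 326.49953782608696, 'cy': 203.4274087754018, 'origin': array([0.40278976, 0.60566661, 0.58930778]), 'attitude': array([ 0.11434043, -1.25078362, -2.67725165])}
top {'fovy': 51.02391676889754, 'cx': 325.9561919119835, 'cy': 201.31638588249936, 'origin': array([0.47021325, 0.01269409, 0.87169764]), 'attitude': array([ 0.06834449, -0.05737098, -1.59239742])}
wrist {'fovy': 67.53235561972654, 'cx': 316.17178249494356, 'cy': 202.72397337390194, 'hand_eye': array([[-2.83223721e-04,  9.62970644e-01,  2.69606118e-01,
         7.45386218e-02],
       [ 9.99999960e-01,  2.71473438e-04,  8.08689288e-05,
        -8.94809342e-04],
       [ 4.68350458e-06,  2.69606130e-01, -9.62970682e-01,
        -8.28707320e-02],
       [ 0.00000000e+00,  0.00000000e+00,  0.00000000e+00,
         1.00000000e+00]])}
```

View pics/side0.png

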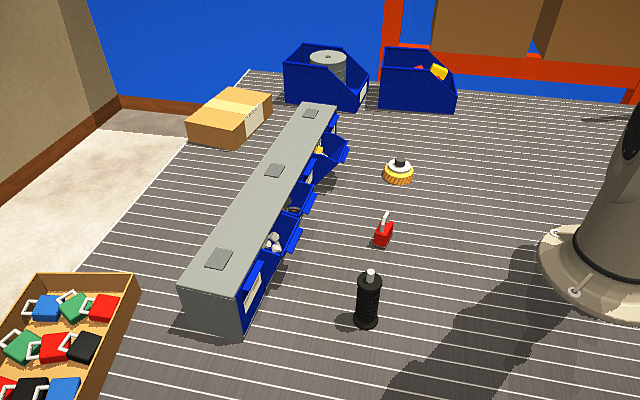

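View pics/top0.png

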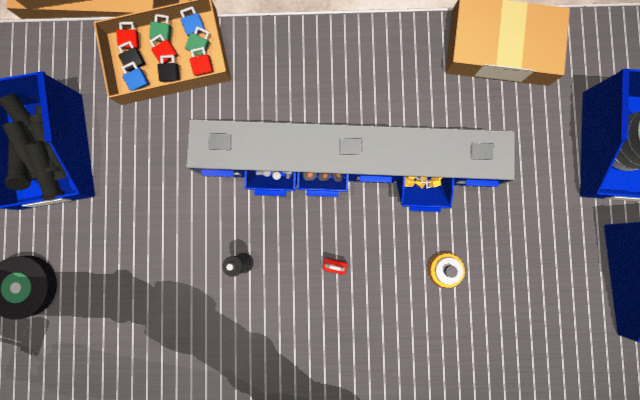

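The side and top views agree. The module's top face spans about (188,120) to (515,180) in the top picture. Three bins are open, with lips near columns 270, 323 and 425. The handle is at (235,265), the padlock at (335,267) and the brush at (448,270), all in front of the module.

```bash
cat > h.py <<'E'
import numpy as np,cv2
from scipy.spatial.transform import Rotation as R
from cell import cams,manip
def ray(n,px):
    p=cams.camera_params(n);f=200/np.tan(np.radians(p['fovy']/2))
    px=np.atleast_2d(px).astype(float)
    d=np.c_[(px[:,0]-p['cx'])/f,-(px[:,1]-p['cy'])/f,-np.ones(len(px))]
    return p['origin'],d@R.from_rotvec(p['attitude']).as_matrix().T
def plane(n,px,z):
    o,d=ray(n,px);return o+d*((z-o[2])/d[:,2])[:,None]
E
python3 - <<'E'
from h import *
im=cv2.imread('pics/top0.png');hsv=cv2.cvtColor(im,cv2.COLOR_BGR2HSV)
print(hsv[150,300],hsv[150,400],hsv[190,270],hsv[172,218],hsv[220,400])
m=((hsv[...,1]<40)&(hsv[...,2]>115)&(hsv[...,2]<190)).astype(np.uint8)
m=cv2.morphologyEx(m,cv2.MORPH_OPEN,np.ones((7,7)))
c=max(cv2.findContours(m,0,2)[0],key=cv2.contourArea)
r=cv2.minAreaRect(c);b=cv2.boxPoints(r);print(b)
w=plane('top',b,.113);print(w.round(4))
for i in range(4):print(np.linalg.norm(w[i]-w[(i+1)%4]))
bl=((hsv[...,0]>105)&(hsv[...,0]<130)&(hsv[...,1]>150)).astype(np.uint8)
for a in cv2.findContours(bl,0,2)[0]:
    x,y,ww,hh=cv2.boundingRect(a)
    if cv2.contourArea(a)>40 and 185<x<520: print(x,y,ww,hh)
for n,px,z in(('handle',(232,266),.115),('padlock',(335,267),.05),('brush',(448,270),.03)):print(n,plane('top',px,z).round(3))
big=cv2.resize(im[110:290,180:520],None,fx=2.3,fy=2.3,interpolation=cv2.INTER_CUBIC);cv2.imwrite('pics/crop.png',big)
E
```

```text
[ 19  11 184] [ 23  11 184] [113 234 202] [115 184 235] [  3  21 131]
[[163.  80.]
 [529.  80.]
 [529. 333.]
 [163. 333.]]
[[ 0.7648  0.3161  0.113 ]
 [ 0.7477 -0.3636  0.113 ]
 [ 0.2896 -0.3358  0.113 ]
 [ 0.3029  0.312   0.113 ]]
0.6799691456712731
0.4588966392563236
0.648003979011145
0.4619636933840329
201 169 306 43
handle [[0.418 0.188 0.115]]
padlock [[0.408 0.003 0.05 ]]
brush [[ 0.395 -0.221  0.03 ]]
```

View pics/crop.png

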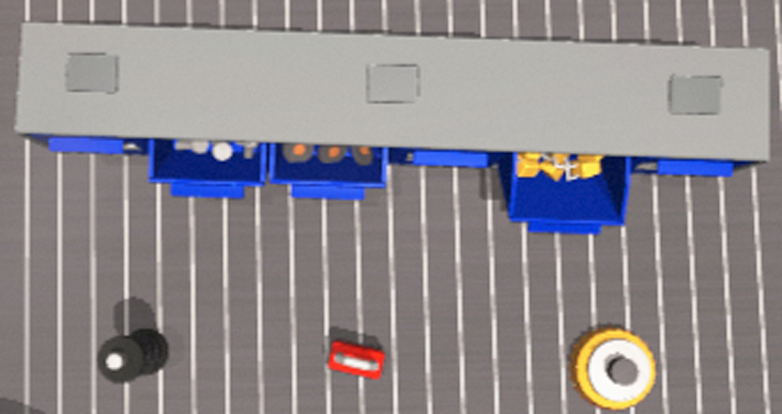

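Close up, the open bins are bay 5 (A, widest, lip at crop (564,234)), bay 3 (B, lip (328,199)) and bay 2 (C, lip (207,197)). The corners of the module's top are clear, so I'll compute its frame and the offsets from them.

```bash
cat >> h.py <<'E'
c=np.array([(22,24),(768,48),(768,160),(17,132)])/2.3+(180,110)
def frame():
    w=plane('top',c,.113);u=(w[0]-w[1])+(w[3]-w[2]);yaw=np.arctan2(-u[0],u[1])
    fm=(w[2]+w[3])/2; Rm=R.from_euler('z',yaw).as_matrix()
    o=fm+Rm@[.0455,0,0];o[2]=0;return o,Rm,w
O=np.array([0,0,0.]);
def rel(Rm,o,target):  # dp (mm), twist (deg) for TCP target in module coords
    s=manip.read_state();Rt=R.from_rotvec(s['orientation']);
    Rg=R.from_matrix(Rm@np.diag([-1,1,-1]))
    return (Rt.inv().apply(o+Rm@np.array(target)-s['position'])*1e3).round(1),np.degrees((Rt.inv()*Rg).as_rotvec()).round(1)
E
python3 - <<'E'
from h import *
o,Rm,w=frame();print(w.round(4),o,np.degrees(np.arctan2(Rm[1,0],Rm[0,0])))
print([np.linalg.norm(w[i]-w[i-1]).round(3) for i in range(4)])
for n,p in(('A',(564,234)),('B',(328,199)),('C',(207,197)),('s',(88,151)),('s',(450,164)),('s',(695,174))):
    px=np.array(p)/2.3+(180,110)
    th=.3
    for _ in range(30):
        z=.014+.086*np.cos(th)-.016*np.sin(th);q=Rm.T@(plane('top',px,z)[0]-o)
        th=.5*th+.5*(np.arcsin(np.clip((-.0415-q[0])/np.hypot(.086,.016),-1,1))-np.arctan2(.016,.086))
    print(n,q.round(4),th.round(3))
for n,p,z in(('handle',(114,360),.12),('padlock',(356,360),.05),('brush',(612,370),.03)):
    print(n,(Rm.T@(plane('top',np.array(p)/2.3+(180,110),z)[0]-o)).round(3))
print(rel(Rm,o,(-.155,-.147,.2)))
E
```

```text
[[ 0.6867  0.2662  0.113 ]
 [ 0.6527 -0.3303  0.113 ]
 [ 0.5628 -0.3251  0.113 ]
 [ 0.5991  0.2698  0.113 ]] [ 0.62635759 -0.03030634  0.        ] -3.381081335974189
[np.float64(0.088), np.float64(0.597), np.float64(0.09), np.float64(0.596)]
A [-0.1078 -0.1478  0.071 ] 0.677
B [-0.0873  0.0488  0.0885] 0.367
C [-0.0891  0.1478  0.0874] 0.392
s [-0.0564  0.244   0.1002] -0.012
s [-0.0566 -0.0486  0.1002] -0.011
s [-0.0576 -0.2453  0.1   ] 0.001
handle [-0.221  0.209  0.12 ]
padlock [-0.219  0.021  0.05 ]
brush [-0.221 -0.2    0.03 ]
(array([-491.9, -698.7,  102.9]), array([ -0.1,  -0. , -13.7]))
```

```bash
python3 - <<'E'
from h import *
o,Rm,w=frame()
print(rel(Rm,o,(-.14,.147,.25)),o+Rm@[-.14,.147,.25])
E
```

```text
(array([-436.6, -409.7,   52.5]), array([ -0.1,  -0. , -13.7])) [0.49527086 0.12469453 0.25      ]
```

```bash
python3 -m pendant '[{"dp":[-218,-205,0],"twist":[0,0,-7],"jaw":0},{"dp":[-218,-205,0],"twist":[0,0,-7],"jaw":0},{"dp":[-218,-205,0],"twist":[0,0,-7],"jaw":0},{"dp":[-218,-205,0],"twist":[0,0,-7],"jaw":0},{"dp":[-218,-205,0],"twist":[0,0,-7],"jaw":0},{"dp":[-437,-410,0],"twist":[0,0,-13.7],"jaw":0},{"dp":[-437,-410,0],"twist":[0,0,-13.7],"jaw":0},{"dp":[-437,-410,0],"twist":[0,0,-13.7],"jaw":0},{"dp":[-437,-410,0],"twist":[0,0,-13.7],"jaw":0},{"dp":[-437,-410,0],"twist":[0,0,-13.7],"jaw":0},{"dp":[-437,-410,0],"twist":[0,0,-13.7],"jaw":0},{"dp":[-437,-410,0],"twist":[0,0,-13.7],"jaw":0},{"dp":[-437,-410,50],"twist":[0,0,-13.7],"jaw":0},{"dp":[-437,-410,50],"twist":[0,0,-13.7],"jaw":0},{"dp":[-437,-410,50],"twist":[0,0,-13.7],"jaw":0},{"dp":[-437,-410,50],"twist":[0,0,-13.7],"jaw":0},{"dp":[-437,-410,50],"twist":[0,0,-13.7],"jaw":0}]'; python3 - <<'E'
from h import *
o,Rm,w=frame()
print(rel(Rm,o,(-.14,.147,.145)))
cv2.imwrite('pics/w1.png',cams.grab_frame('wrist')[:,:,::-1])
E
```

```text
time_s: 1.85
position: [0.4961, 0.1259, 0.2543]
orientation: [0.091, 3.138, 0.002]
ft_force: [-0.4, -0.4, 0.6]
grip_width: 0.0008
finger_force: 0.0
(array([  1. ,  -1.4, 109.3]), array([0.1, 0.1, 0.1]))
```

View pics/w1.png

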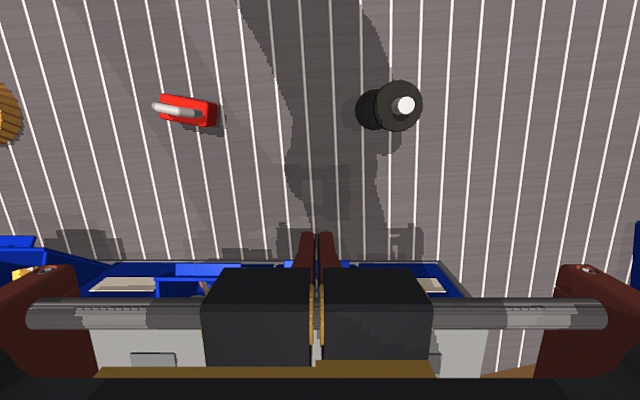

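The wrist view shows the closed fingers at (318,260), just in front of bin C. The handle (400,105) and padlock (188,108) are well clear. Next I descend and push.

```bash
python3 -m pendant '[{"dp":[0,0,50],"twist":[0,0,0],"jaw":0},{"dp":[0,0,90],"twist":[0,0,0],"jaw":0},{"dp":[0,0,106],"twist":[0,0,0],"jaw":0},{"dp":[-15,0,106],"twist":[0,0,0],"jaw":0},{"dp":[-30,0,106],"twist":[0,0,0],"jaw":0},{"dp":[-36,0,106],"twist":[0,0,0],"jaw":0},{"dp":[-41,0,106],"twist":[0,0,0],"jaw":0},{"dp":[-46,0,106],"twist":[0,0,0],"jaw":0},{"dp":[-51,0,106],"twist":[0,0,0],"jaw":0},{"dp":[-56,0,106],"twist":[0,0,0],"jaw":0},{"dp":[-60,0,106],"twist":[0,0,0],"jaw":0},{"dp":[-63,0,106],"twist":[0,0,0],"jaw":0},{"dp":[-66,0,106],"twist":[0,0,0],"jaw":0},{"dp":[-68,0,106],"twist":[0,0,0],"jaw":0},{"dp":[-68,0,106],"twist":[0,0,0],"jaw":0}]'; python3 - <<'E'
from h import *
o,Rm,w=frame()
print(rel(Rm,o,(-.0675,.147,.15)))
E
```

```text
time_s: 3.4
position: [0.5641, 0.1205, 0.1467]
orientation: [0.094, 3.139, 0.0]
ft_force: [0.4, 0.7, 0.0]
grip_width: 0.0004
finger_force: 0.0
(array([-3.6,  0.1, -3.3]), array([ 0. ,  0.1, -0. ]))
```

```bash
python3 -m pendant '[{"dp":[-1,0,0],"twist":[0,0,0],"jaw":0},{"dp":[-2,0,0],"twist":[0,0,0],"jaw":0},{"dp":[-3,0,0],"twist":[0,0,0],"jaw":0},{"dp":[-3,0,0],"twist":[0,0,0],"jaw":0}]'; python3 - <<'E'
from h import *
cv2.imwrite('pics/s2.png',cv2.resize(cams.grab_frame('side')[90:310,170:440,::-1],None,fx=2.5,fy=2.5))
E
```

```text
time_s: 3.8
position: [0.5662, 0.1204, 0.1466]
orientation: [-0.094, -3.139, 0.0]
ft_force: [-3.0, -0.5, 2.0]
grip_width: 0.0003
finger_force: 1.5
```

View pics/s2.png

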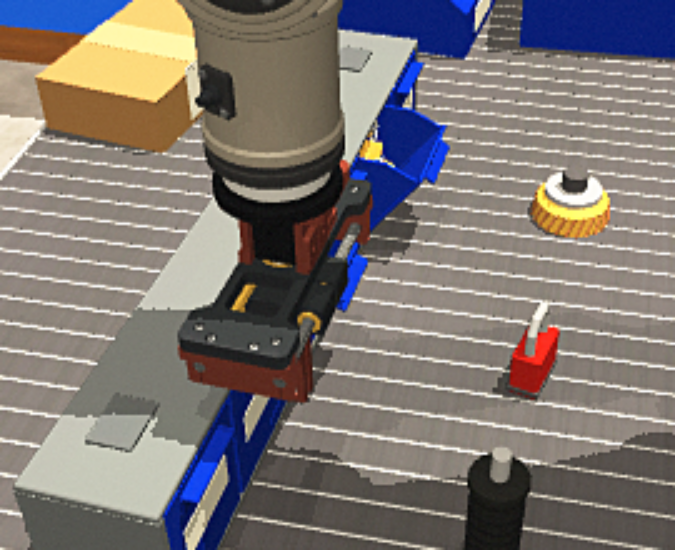

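The gripper covers bin C. The label on its front panel looks close to flush, and contact has begun at about 3 N. I keep pressing slowly until the hard stop.

```bash
for i in 1 2; do :; done; python3 -m pendant '[{"dp":[-1,0,0],"twist":[0,0,0],"jaw":0},{"dp":[-2,0,0],"twist":[0,0,0],"jaw":0},{"dp":[-2,0,0],"twist":[0,0,0],"jaw":0}]'; python3 -m pendant '[{"dp":[-1,0,0],"twist":[0,0,0],"jaw":0},{"dp":[-1,0,0],"twist":[0,0,0],"jaw":0}]'
```

```text
time_s: 4.15
position: [0.5665, 0.1204, 0.1464]
orientation: [-0.093, -3.135, 0.001]
ft_force: [-9.4, 0.6, 7.7]
grip_width: 0.0002
finger_force: 4.7
time_s: 4.35
position: [0.5666, 0.1204, 0.1463]
orientation: [-0.093, -3.134, 0.001]
ft_force: [-12.6, -0.3, 9.0]
grip_width: 0.0004
finger_force: 6.1
```

It has reached the hard stop: 12 N and no further motion, 1 mm from the predicted flush position. I back off, shift one bay over to B and repeat.

```bash
python3 -m pendant '[{"dp":[5,0,0],"twist":[0,0,0],"jaw":0},{"dp":[40,0,0],"twist":[0,0,0],"jaw":0},{"dp":[70,0,0],"twist":[0,0,0],"jaw":0},{"dp":[70,-45,0],"twist":[0,0,0],"jaw":0},{"dp":[70,-90,0],"twist":[0,0,0],"jaw":0},{"dp":[70,-98,0],"twist":[0,0,0],"jaw":0},{"dp":[55,-98,0],"twist":[0,0,0],"jaw":0},{"dp":[40,-98,0],"twist":[0,0,0],"jaw":0},{"dp":[35,-98,0],"twist":[0,0,0],"jaw":0},{"dp":[30,-98,0],"twist":[0,0,0],"jaw":0},{"dp":[25,-98,0],"twist":[0,0,0],"jaw":0},{"dp":[20,-98,0],"twist":[0,0,0],"jaw":0},{"dp":[15,-98,0],"twist":[0,0,0],"jaw":0},{"dp":[11,-98,0],"twist":[0,0,0],"jaw":0},{"dp":[8,-98,0],"twist":[0,0,0],"jaw":0},{"dp":[6,-98,0],"twist":[0,0,0],"jaw":0},{"dp":[5,-98,0],"twist":[0,0,0],"jaw":0},{"dp":[4,-98,0],"twist":[0,0,0],"jaw":0}]'; python3 -m pendant '[{"dp":[-1,0,0],"twist":[0,0,0],"jaw":0},{"dp":[-2,0,0],"twist":[0,0,0],"jaw":0},{"dp":[-3,0,0],"twist":[0,0,0],"jaw":0},{"dp":[-3,0,0],"twist":[0,0,0],"jaw":0}]'; python3 - <<'E'
from h import *
o,Rm,w=frame()
print(rel(Rm,o,(-.0675,.049,.15)))
E
```

```text
time_s: 6.15
position: [0.5597, 0.0226, 0.1466]
orientation: [-0.094, -3.14, -0.0]
ft_force: [-2.1, 1.0, 1.1]
grip_width: 0.0005
finger_force: 0.9
time_s: 6.55
position: [0.5604, 0.0226, 0.1463]
orientation: [-0.093, -3.135, -0.0]
ft_force: [-10.8, 0.4, 6.9]
grip_width: 0.0003
finger_force: 4.7
(array([-1.4,  0.1, -3.7]), array([-0. , -0.3, -0. ]))
```

B is shut at its stop, at the same depth as C. Now A, two bays over and tipped out further, with the fingertips slightly lower.

```bash
python3 -m pendant '[{"dp":[5,0,0],"twist":[0,0,0],"jaw":0},{"dp":[45,0,0],"twist":[0,0,0],"jaw":0},{"dp":[85,0,0],"twist":[0,0,0],"jaw":0},{"dp":[85,-45,0],"twist":[0,0,0],"jaw":0},{"dp":[85,-90,0],"twist":[0,0,0],"jaw":0},{"dp":[85,-135,4],"twist":[0,0,0],"jaw":0},{"dp":[85,-180,8],"twist":[0,0,0],"jaw":0},{"dp":[85,-196,8],"twist":[0,0,0],"jaw":0},{"dp":[85,-196,8],"twist":[0,0,0],"jaw":0},{"dp":[75,-196,8],"twist":[0,0,0],"jaw":0},{"dp":[65,-196,8],"twist":[0,0,0],"jaw":0},{"dp":[58,-196,8],"twist":[0,0,0],"jaw":0},{"dp":[53,-196,8],"twist":[0,0,0],"jaw":0},{"dp":[48,-196,8],"twist":[0,0,0],"jaw":0},{"dp":[44,-196,8],"twist":[0,0,0],"jaw":0},{"dp":[40,-196,8],"twist":[0,0,0],"jaw":0}]'; python3 - <<'E'
from h import *
o,Rm,w=frame()
print(rel(Rm,o,(-.0675,-.147,.15)))
cv2.imwrite('pics/s3.png',cv2.resize(cams.grab_frame('side')[90:310,170:440,::-1],None,fx=2.5,fy=2.5))
E
```

```text
time_s: 8.15
position: [0.504, -0.1698, 0.1371]
orientation: [-0.094, -3.124, -0.005]
ft_force: [-15.6, 2.4, 12.8]
grip_width: 0.0002
finger_force: 7.9
(array([-46.2,  -0.4, -13.7]), array([ 0.2, -1. , -0.1]))
```

View pics/s3.png

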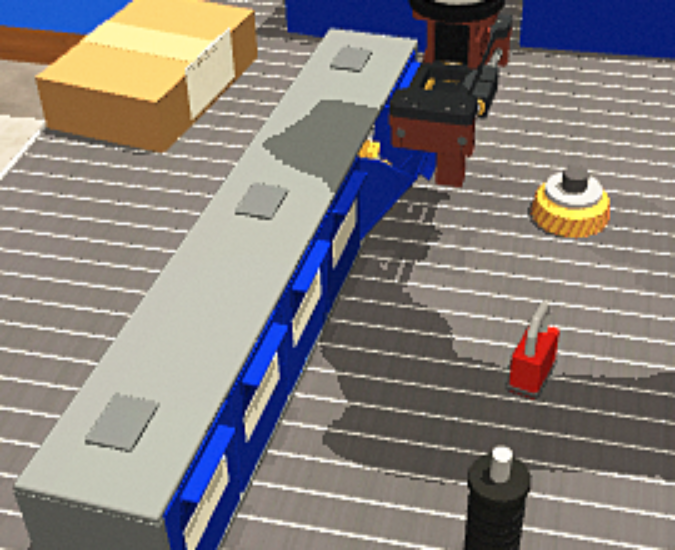

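Bins B and C are now flush, and only A is still out, with the finger on its lip. A is binding on friction: its lip has to rise about as fast as it goes in, but the finger only moves in. I'll ease off, then push along the lip's arc, rising as I go.

```bash
python3 -m pendant '[{"dp":[4,0,0],"twist":[0,0,0],"jaw":0},{"dp":[6,0,0],"twist":[0,0,0],"jaw":0},{"dp":[5,0,-3],"twist":[0,0,0],"jaw":0},{"dp":[2,0,-5],"twist":[0,0,0],"jaw":0},{"dp":[-1,0,-7],"twist":[0,0,0],"jaw":0},{"dp":[-5,0,-10],"twist":[0,0,0],"jaw":0},{"dp":[-5,0,-10],"twist":[0,0,0],"jaw":0}]'; python3 - <<'E'
from h import *
o,Rm,w=frame()
print(rel(Rm,o,(-.0675,-.147,.15)))
E
```

```text
time_s: 8.9
position: [0.5169, -0.171, 0.1492]
orientation: [0.093, 3.139, -0.0]
ft_force: [-1.8, 0.5, 1.6]
grip_width: 0.0005
finger_force: 1.1
(array([-33.5,  -0. ,  -0.8]), array([ 0. ,  0.1, -0. ]))
```

```bash
python3 -m pendant '[{"dp":[-4,0,-3],"twist":[0,0,0],"jaw":0},{"dp":[-8,0,-5],"twist":[0,0,0],"jaw":0},{"dp":[-12,0,-7],"twist":[0,0,0],"jaw":0},{"dp":[-16,0,-9],"twist":[0,0,0],"jaw":0},{"dp":[-20,0,-10.5],"twist":[0,0,0],"jaw":0},{"dp":[-23,0,-12],"twist":[0,0,0],"jaw":0},{"dp":[-26,0,-12.5],"twist":[0,0,0],"jaw":0},{"dp":[-28,0,-13],"twist":[0,0,0],"jaw":0},{"dp":[-30,0,-13],"twist":[0,0,0],"jaw":0},{"dp":[-31,0,-13],"twist":[0,0,0],"jaw":0},{"dp":[-31,0,-13],"twist":[0,0,0],"jaw":0}]'; python3 -m pendant '[{"dp":[-1,0,0],"twist":[0,0,0],"jaw":0},{"dp":[-2,0,0],"twist":[0,0,0],"jaw":0},{"dp":[-3,0,0],"twist":[0,0,0],"jaw":0},{"dp":[-3,0,0],"twist":[0,0,0],"jaw":0}]'; python3 - <<'E'
from h import *
o,Rm,w=frame()
print(rel(Rm,o,(-.0675,-.147,.15)))
E
```

```text
time_s: 10.0
position: [0.5473, -0.1731, 0.1617]
orientation: [0.094, 3.14, -0.0]
ft_force: [-1.1, -0.5, 0.6]
grip_width: 0.0005
finger_force: 0.3
time_s: 10.4
position: [0.5482, -0.1732, 0.1613]
orientation: [-0.094, -3.136, -0.001]
ft_force: [-7.8, 0.3, 5.6]
grip_width: 0.0006
finger_force: 3.7
(array([-2.2,  0.2, 11.3]), array([ 0. , -0.2, -0.1]))
```

```bash
python3 -m pendant '[{"dp":[-1,0,0],"twist":[0,0,0],"jaw":0},{"dp":[-2,0,0],"twist":[0,0,0],"jaw":0},{"dp":[-2,0,0],"twist":[0,0,0],"jaw":0}]'; python3 -m pendant '[{"dp":[5,0,0],"twist":[0,0,0],"jaw":0},{"dp":[40,0,0],"twist":[0,0,0],"jaw":0},{"dp":[60,0,0],"twist":[0,0,0],"jaw":0},{"dp":[60,0,-50],"twist":[0,0,0],"jaw":0},{"dp":[60,0,-90],"twist":[0,0,0],"jaw":0},{"dp":[60,-45,-90],"twist":[0,0,0],"jaw":0},{"dp":[60,-90,-90],"twist":[0,0,0],"jaw":0},{"dp":[60,-135,-90],"twist":[0,0,0],"jaw":0},{"dp":[60,-180,-90],"twist":[0,0,0],"jaw":0},{"dp":[60,-225,-90],"twist":[0,0,0],"jaw":0},{"dp":[60,-260,-90],"twist":[0,0,0],"jaw":0},{"dp":[60,-260,-90],"twist":[0,0,0],"jaw":0},{"dp":[60,-260,-90],"twist":[0,0,0],"jaw":0}]'; python3 - <<'E'
from h import *
im=cams.grab_frame('top')[:,:,::-1].copy()
cv2.imwrite('pics/t4.png',cv2.resize(im[110:290,180:520],None,fx=2.3,fy=2.3,interpolation=cv2.INTER_CUBIC))
E
```

```text
time_s: 10.7
position: [0.5485, -0.1732, 0.1611]
orientation: [-0.095, -3.132, -0.002]
ft_force: [-12.0, 1.5, 10.2]
grip_width: 0.0004
finger_force: 6.3
time_s: 12.0
position: [0.4765, -0.4298, 0.2514]
orientation: [0.096, 3.14, -0.0]
ft_force: [0.6, 0.7, -0.4]
grip_width: 0.0007
finger_force: 0.0
```

View pics/t4.png

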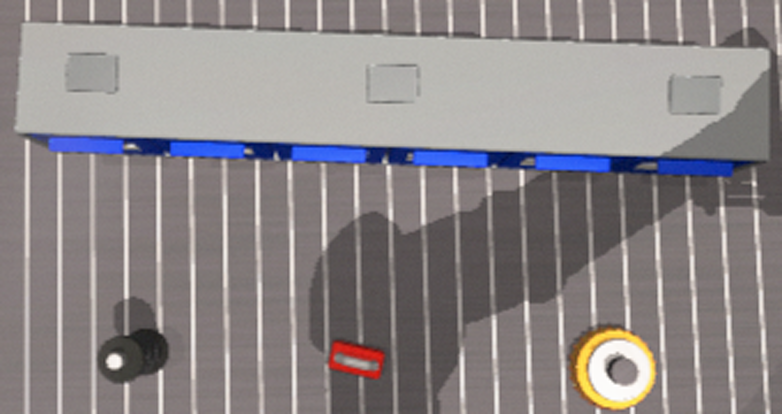

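All six lips lie along one straight edge, from (88,151) to (695,174), and the loose things are where they were. A quick numeric check of the lip line before handing in.

```bash
python3 - <<'E'
from h import *
im=cams.grab_frame('top')[:,:,::-1];hsv=cv2.cvtColor(im.copy(),cv2.COLOR_BGR2HSV)
o,Rm,w=frame()
for x in(88,207,328,450,572,695):
    u=int(x/2.3+180);v=[]
    for k in range(u-8,u+9):
        col=hsv[165:200,k];b=(col[:,0]>105)&(col[:,0]<130)&(col[:,1]>150)
        v.append(165+np.nonzero(b)[0].max()+.5)
    print((Rm.T@(plane('top',(u,np.mean(v)),.1)[0]-o)).round(4))
E
```

```text
[-0.0563  0.2445  0.1   ]
[-0.0568  0.1475  0.1   ]
[-0.0573  0.0508  0.1   ]
[-0.0571 -0.0474  0.1   ]
[-0.0576 -0.1454  0.1   ]
[-0.0578 -0.245   0.1   ]
```

All six lips lie within 0.5 mm of a common line, so I'm handing the job in.

```bash
python3 -c "
from cell import ticket
print(ticket.job_done())"
```

```text
the job is handed in; nothing more can be done
None
```

Bins A, B and C were pushed shut without slamming, the last top view shows all six fronts flush and the loose things undisturbed, and the job was handed in after about 12 s of robot time; no verdict was returned.

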